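Hold a sample board against the eyelet press gauge

ROBOT

A 7-joint arm with a two-finger parallel gripper is mounted at the origin on the work surface. World frame = base frame: x ahead of the robot, y to its left, z up, the work surface at z = 0. Lengths are in mm, angles in rad, forces in N, time in s.
With the tool pointing down it reaches from about 425 to 1025 mm from the base axis. Payload 3.6 kg.
Tool frame: the origin (TCP) lies midway between the tips of the shut fingers; the grasp point (between the pads) lies 19 mm behind it; z points along the fingers, y is the line along which they close (so a half turn about z gives the same grasp; the last joint's range is limited). The gripper opens to 85 mm and grips with 20 to 120 N. Pads are 22 mm wide; open, the fingers measure 114 mm over their backs; the gripper's body (76 mm by 85 mm) begins 54 mm behind the grasp point. The pads swing forward as they close: fully open they stand 13 mm farther back than shut.
Start: joints at [-1.23, 0.591, 0.048, 1.609, -0.033, 0.943, -0.034], TCP at [305.387, 657.547, 231.302] pointing down, gripper open.
Joint ranges: [-2.69, 2.69], [-0.47, 2.24], [-1.27, 1.36], [0.19, 2.51], [-1.53, 4.68], [0.08, 2.07], [-3.09, 3.09]. Speed limits (rad/s): [2.57, 2.57, 3.14, 3.14, 3.14, 3.14, 3.14].

INTERFACE

Orientations are given as a unit quaternion [w, x, y, z].
In Python, from cell import env gives the robot as it stands.
- The arm moves only by the shell command python3 -m pendant 'ROWS' [FORCE]. ROWS is JSON, a list of rows, each a list of 7 numbers: the turn, a rotation vector about the world's x, y, z as a fraction of full scale, then the shift along the world's x, y, z as a fraction of full scale, then the closure, from 0 (fully open) to 1 (shut). A call has 1 to 12 rows; each row shifts and turns the commanded pose from where the row before left it; what a row does not reach is not made up. Full scale, the value 1, is 0.1 m for a shift and 6 degrees for a turn. A row lasts 1/10 s, in which the tool goes at most 50 mm and 8.59 degrees, less where a joint would pass 70% of its speed; a pose out of reach is approached as far as the arm can. A call with a number of a shift or a turn outside -1 to 1 is refused whole. A call with a gripper value outside its range is refused whole. The fingers move at their own pace and stop on an object; FORCE is the grip in N (left out, the last holds). Time passes only in rows, so rows that do not move let the fingers close. It gives the time, the measured TCP pose, the force, the opening and the grip force at its end, in the units of the state.
- env.get_obs(): the state, without advancing time (a new reading comes with each control period).
- env.snapshot(name): name is "side" or "top"; returns a dict with "pixels" (420x560x3 uint8, red, green, blue), "mtx" (3x3 intrinsics, pixels), "position" and "orientation" of the camera in the world. Camera axes: x right, y down, z forward; pixel columns grow to the right and rows downward; lengths in mm; the calibration is good to about 2 mm. A picture is of the moment at which its call begins. There is no depth.
- env.job_done(): hands the job in; it is judged then, once.
The state is a dict: "t": time; "qpos": joint angles; "qvel": joint speeds; "effort": joint torques, N m; "eef_pos": TCP position; "orientation": TCP orientation; "contact_force": force on the tool from outside, world axes, zero at the start; "torque": the same for the moment, N m; "opening": finger opening in mm; "grip_force": force on a finger pad.
Only numpy, scipy, OpenCV 4.12 (cv2) and the standard library are available. Lean on these libraries where they do the work, as an engineer would, in place of code of your own. Each camera call takes 0.05 s, during which the arm holds its last target. There are 200 camera calls.

TASK

I am about to set the brass eyelet in this wooden sample board with the foot pedal, and I need a third hand at the press: lower the clear guard gently, without slamming it, until it rests on its stop, then slide the board, eyelet end first and flat on the press table, under the guard and between the side guides until its end is square and flush against the back gauge. Hold it there with a light, steady push of about 8 newtons on the gauge (from 5 to 12 is fine; never ram or force it), and finish while still holding and pushing: do not let go. Leave the jars, dishes, brush and eyelet tray where they are.

Things in the scene. Friction and masses are not known exactly. Their poses are not given: they have to be found in the camera images.
- press: Green fixed bench eyelet press. Origin on the bench straight below the die; +x = feed direction, into the throat; y to the left of it, z up. In this frame, mm: steel work table, top at z 60, x -290 to +90, y -90 to +90; punch tip over the die at z 98; head 90 wide, its front face at x -40, z 190 to 325; column from x +100 on. The air parts on top reach z 430.
- guide_mouth (a point): Midway between the two fixed aluminium side guides where they become parallel, on the table top (press x = -32 mm); axes of the press. From here to x = +20 mm their inner faces are 55 mm apart (the board is 50 mm wide); outwards they flare over 31 mm to about 80 mm apart. They stand 12 mm above the table, so the board cannot pass over them.
- gauge: Back gauge fixed to the press: rigid dark steel bar 110 mm across, 22 mm high, 14 mm thick. Origin on the table top at the middle of the face the board meets; axes of the press; 25 mm beyond the die (press x = +25 mm).
- die (a point): Centre of the brass die, level with the work table's top (60 mm above the bench); axes of the press.
- guard (a joint): Angle of the clear guard, rad: 0 = down on its stop (sloping 45 degrees down and outwards, lower edge at press x -128, z 97 mm); grows as it swings up, at most 1.35. Plate 125 mm long from the hinge, 150 mm wide, 4 mm thick, 0.22 kg, yellow lower edge. Its friction hinge stays where it is left; moving it down takes 1 to 4 N at the handle.
- guard_hinge (a point): Middle of the guard's hinge line, which runs along the press's y axis; at x = -40 mm, z = 185 mm in the press frame.
- guard_handle (a point): Middle of the red handle bar outside the guard: round, 13 mm thick, 96 mm long, parallel to the hinge, 30 mm off the plate; it can be pushed down from above. It moves with the guard on a circle of 95 mm radius about the hinge; guard down, it is at press x = -125 mm, z = 143 mm.
- board_center (a point): Centre of the loose beech sample board, 260 x 50 x 10 mm, 0.07 to 0.13 kg, red patterned patch; half-way through its thickness. x runs along it towards the eyelet end, z up. It starts flat on the press table, pulled back and a little askew. Home, its centre is at press x = -105 mm and its outer end at x = -235 mm, 107 mm out from the guard's lower edge.
- board_eyelet (a point): Centre of the brass eyelet in the board, 105 mm from the board's centre along its x, 25 mm from its end; half-way through the thickness. Home, it is right over the die.
- sample_board: The same board; origin at the centre of its underside, axes as board_center.
- jar_red: Dye jar, 40 mm across, 62 mm tall, red; origin under its centre. Leave alone.
- jar_brown: Dye jar like it, dark brown. Leave alone.
- jar_amber: Dye jar like it, amber. Leave alone.
- dish_gold: Yellow paint dish, 108 mm across, 26 mm high, gold paint; origin under its centre. Leave alone.
- dish_dark: Yellow paint dish like it, dark red paint. Leave alone.
- stencil_brush: Stencil brush standing on its bristles, 125 mm tall, 48 mm across at the foot; origin under its centre. Leave alone.
- eyelet_tray: Grey tray for eyelets, 100 x 70 x 22 mm; origin under its centre. Leave alone.

How it is judged (in metres and radians):
On the way, in this order (a step that is already met when the one before it is completed fails the run):
1. the guard rests on its stop (value of joint guard below 0.04 rad), for 0.2 s.
2. with the guard down, the board is home and pressed steadily against the back gauge (value of joint guard below 0.04 rad and contact force between sample_board and gauge between 3 and 15 N and contact force between any of the fingers, the arm and sample_board above 2 N and horizontal distance between board_eyelet and die below 0.004 m and angle between the x axis of board_center and the x axis of press, either way round below 0.04 rad and z of board_center in the frame of die below 0.009 m and angle between board_center's own z axis and vertical below 0.05 rad and linear speed of sample_board below 0.01 m/s), for 0.5 s.
At the end, for the whole second after the job is handed in: Guard down (within 0.04 rad of its stop); board flat on the table, square to the gauge within 0.04 rad, its eyelet within 4 mm of the die's centre, at rest, pressed on the back gauge with 3 to 15 N by the robot, which still holds it through the last second (all of step 2); the arm keeps its last pose, push and grip.
It fails at once if the guard is slammed (falls shut faster than 2 rad/s) (velocity of joint guard below -2 rad/s).
It fails at once if the guard is forced (over 40 N) (contact force between any of the fingers, the arm and guard above 40 N).
It fails at once if the board is rammed into the gauge (over 30 N) (contact force between sample_board and gauge above 30 N).
It fails at once if a jar, dish, the brush or the tray is disturbed (moved over 20 mm) (distance of any of jar_red, jar_brown, jar_amber, dish_gold, dish_dark, stencil_brush, eyelet_tray from where it was at the start of the episode above 0.02 m).
It also fails if it takes over 61 s, if anything falls off the work surface, if the arm or the gripper's body presses on something with over 40 N, if the wrist force passes 120 N, or if a joint passes its speed limit or range.

## Working session

There is one attempt and no reset: what is moved stays moved. The work goes in short steps, Python scripts to look and compute and a shell command to move; the robot and the scene stay as the last step left them, time stands still between calls to the robot, and variables do not carry over. Pictures are saved under pics/ and viewed, at most 10 in all, crops included, and the job is handed in when it is done.

```bash
ls; mkdir -p pics
cat > h.py <<'E'
import numpy as np,cv2
from scipy.spatial.transform import Rotation as R
from cell import env
def snap(n,f):
    s=env.snapshot(n); cv2.imwrite('pics/'+f,s['pixels'][:,:,::-1]); np.savez('pics/'+f+'.npz',**s); return s
def rot(q): return R.from_quat(np.roll(q,-1)).as_matrix()
def ray(s,u,v):
    d=rot(s['orientation'])@np.linalg.solve(s['mtx'],[u,v,1.]); return np.array(s['position'],float),d
def onz(s,u,v,z):
    p,d=ray(s,u,v); return p+d*(z-p[2])/d[2]
def proj(s,P):
    c=rot(s['orientation']).T@(np.array(P,float)-s['position']); c=s['mtx']@c; return c[:2]/c[2]
E
python3 - <<'E'
from h import *
for n in('side','top'):
    s=snap(n,n+'0.png'); print(n,s['mtx'],s['position'],s['orientation'])
print(env.get_obs())
E
```

```text
pics
side [[521.04889816   0.         277.81369   ]
 [  0.         521.04889816 212.81916339]
 [  0.           0.           1.        ]] [ 331.28855336 -114.81064477 1263.00962566] [-0.14842807  0.91498172 -0.369972    0.06243621]
top [[438.92858444   0.         279.98093285]
 [  0.         438.92858444 206.02665049]
 [  0.           0.           1.        ]] [ 396.41437097  168.07364933 1208.20134555] [ 0.06038187 -0.69737537  0.71087734 -0.06837424]
{'t': 0.1, 'qpos': array([-1.22952588,  0.59205489,  0.04833805,  1.60969216, -0.03329811,
        0.94271048, -0.03371773]), 'qvel': array([-0.00146576, -0.0008403 , -0.00067809, -0.00259123,  0.00014105,
       -0.00059433, -0.0002701 ]), 'effort': array([ 4.11353074e-03, -5.49997222e+01,  1.55298281e+00, -1.98823982e+01,
        9.68274049e-03,  3.78743454e-03, -8.92138928e-06]), 'eef_pos': array([305.06752092, 656.86729032, 230.23698743]), 'orientation': array([-1.54806958e-04,  2.15659578e-01,  9.76468067e-01, -1.01807474e-03]), 'contact_force': array([-0.27708044, -0.10378951, -0.0689607 ]), 'torque': array([ 0.00991882, -0.03399064,  0.02194783]), 'grip_force': 0.0, 'opening': 85.46387010762328}
```

View pics/side0.png

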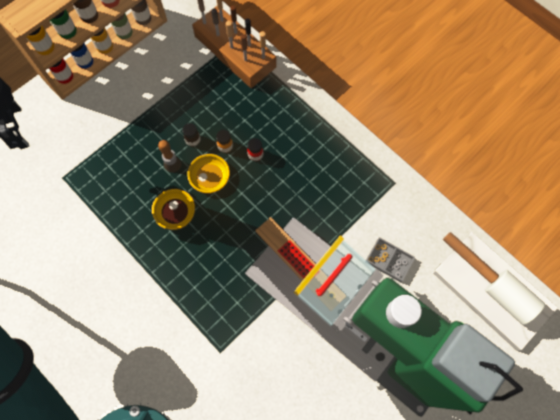

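View pics/top0.png

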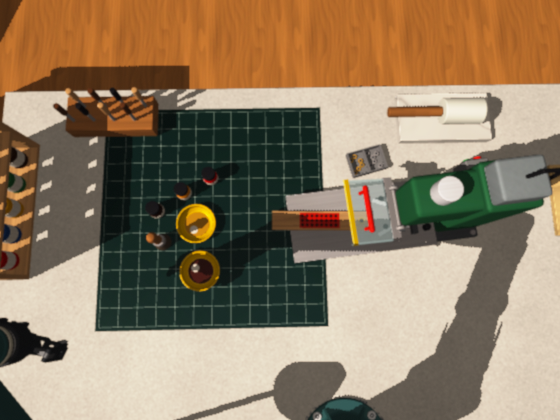

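The side view shows the press at lower right with its guard's yellow edge (320,265), red handle (335,275) and board (290,250). The top view shows the table's outer corners near (286,197) and (296,262), the board at about (310,220), yellow edge (352,212), handle (367,208) and tray (368,160). The gripper is at the left (55,350).

Run:
```python
from h import *
a=cv2.imread('pics/top0.png')[150:280,260:430]; b=cv2.imread('pics/side0.png')[200:340,235:405]
cv2.imwrite('pics/ct.png',cv2.resize(a,None,fx=4.7,fy=4.6,interpolation=cv2.INTER_CUBIC)[:600,:800])
cv2.imwrite('pics/cs.png',cv2.resize(b,None,fx=4.2,fy=4.2,interpolation=cv2.INTER_CUBIC)[:600,:800])
for n in('top','side'):
    s=np.load(f'pics/{n}0.png.npz'); im=s['pixels'].astype(int); r,g,b=im[...,0],im[...,1],im[...,2]
    for nm,m in (('red',(r>150)&(g<70)&(b<70)),('yel',(r>170)&(g>130)&(b<90))):
        k,l,st,c=cv2.connectedComponentsWithStats(m.astype(np.uint8))
        for i in range(1,k):
            if st[i,4]>25:
                pts=np.argwhere(l==i)[:,::-1].astype(np.float32); print(n,nm,st[i],np.round(c[i],1),np.round(cv2.boxPoints(cv2.minAreaRect(pts)),1).tolist())
s=np.load('pics/top0.png.npz')
print([np.round(onz(s,u,v,60)) for u,v in((286,197),(296,262))], onz(s,280,210,0))
```

```text
top red [359 186  16  46 245] [367.8 208.6] [[358.0, 186.8000030517578], [366.8999938964844, 185.39999389648438], [374.5, 230.8000030517578], [365.5, 232.1999969482422]]
top red [300 213  39   7 188] [321.2 215.6] [[300.0, 213.0], [338.0, 213.0], [338.0, 219.0], [300.0, 219.0]]
top yel [  0 150   8   7  34] [  3.4 152.6] [[-1.600000023841858, 152.8000030517578], [6.400000095367432, 148.8000030517578], [8.199999809265137, 152.39999389648438], [0.20000000298023224, 156.39999389648438]]
top yel [ 10 164  26  11  94] [ 22.1 169. ] [[9.600000381469727, 167.10000610351562], [35.0, 163.6999969482422], [36.0, 172.0], [10.699999809265137, 175.3000030517578]]
top yel [  0 177   5   6  26] [  1.9 179.3] [[-0.0, 177.0], [4.0, 177.0], [4.0, 182.0], [0.0, 182.0]]
top yel [339 180  20  64 401] [349.6 213.4] [[334.0, 181.60000610351562], [347.8999938964844, 179.39999389648438], [358.29998779296875, 242.8000030517578], [344.3999938964844, 245.10000610351562]]
top yel [ 21 188  13  10  52] [ 27.2 192. ] [[19.200000762939453, 193.39999389648438], [32.400001525878906, 186.8000030517578], [34.40000152587
[... 5760 characters left out ...]
2], [157.0, 198.0], [152.89999389648438, 213.1999969482422]]
side yel [295 236  48  59 394] [317.2 265.6] [[278.3999938964844, 278.29998779296875], [323.3999938964844, 222.0], [343.70001220703125, 238.10000610351562], [298.6000061035156, 294.5]]
side yel [375 254  12   8  32] [381.3 258.1] [[375.0, 260.0], [384.3999938964844, 252.89999389648438], [387.70001220703125, 257.20001220703125], [378.20001220703125, 264.29998779296875]]
side yel [483 268  14  12  49] [489.1 273.9] [[482.1000061035156, 270.1000061035156], [484.29998779296875, 267.6000061035156], [496.0, 278.0], [493.79998779296875, 280.5]]
[array([632., 136.,  60.]), array([459., 114.,  60.])] [607.77196776 152.28194991   0.        ]
```

View pics/ct.png

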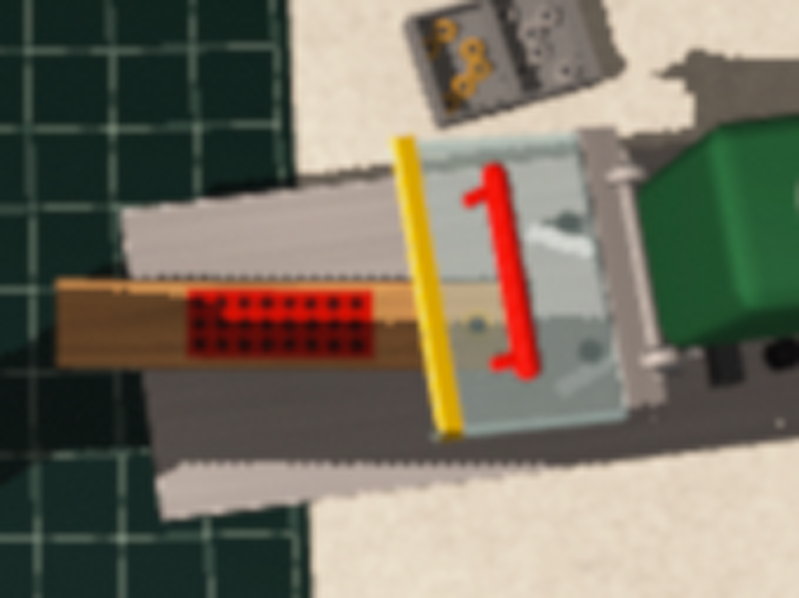

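View pics/cs.png

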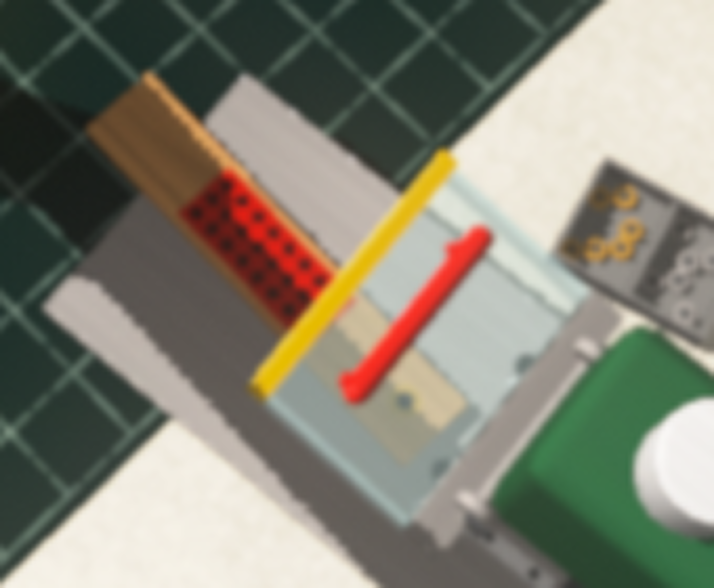

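```bash
cat > m.py <<'E'
from h import *
T=dict(np.load('pics/top0.png.npz'));S=dict(np.load('pics/side0.png.npz'))
ct=lambda x,y:(260+(x+.5)/4.7-.5,150+(y+.5)/4.6-.5)
cs=lambda x,y:(235+(x+.5)/4.2-.5,200+(y+.5)/4.2-.5)
def tri(a,b):
    p,d=ray(T,*ct(*a));q,e=ray(S,*cs(*b)); d/=np.linalg.norm(d);e/=np.linalg.norm(e)
    k=np.linalg.lstsq(np.c_[d,-e],q-p,rcond=None)[0]; A=p+k[0]*d;B=q+k[1]*e
    return (A+B)/2,np.linalg.norm(A-B)
if __name__=='__main__':
    P={}
    for n,a,b in (('tabL',(122,208),(245,75)),('tabR',(163,520),(45,303)),('yelL',(404,140),(447,156)),('yelR',(450,434),(262,390)),
      ('hanL',(495,168),(483,233)),('hanR',(527,375),(353,392)),('hinL',(622,172),(587,342)),('hinR',(655,358),(470,500)),
      ('brdOL',(57,280),(150,74)),('brdOR',(57,367),(88,127)),('eyelet',(477,325),(404,401))):
        P[n],r=tri(a,b); print(n,np.round(P[n],1),round(r,1))
    m=(P['tabL']+P['tabR'])/2
    for a in('tab','yel','han','hin'):
        d=P[a+'L']-P[a+'R'];print(a,np.round((P[a+'L']+P[a+'R'])/2,1),np.linalg.norm(d),np.degrees(np.arctan2(-d[0],d[1])))
E
python3 m.py
```

```text
tabL [636.8 137.6  56.2] 4.2
tabR [458.2 118.7  64. ] 1.5
yelL [634.5   3.1 227.2] 1.4
yelR [488.9 -14.3 214.7] 0.1
hanL [615.2 -37.2 243. ] 2.5
hanR [514.4 -47.2 242.3] 0.7
hinL [ 620.1 -107.3  211.1] 1.0
hinR [ 526.  -120.   200.8] 1.0
brdOL [595.2 175.2  61.5] 1.8
brdOR [545.4 175.7  66.7] 0.8
eyelet [563.2 -58.9  70.5] 2.0
tab [547.5 128.2  60.1] 179.79675168508905 -83.95945644668356
yel [561.7  -5.6 221. ] 147.187730892039 -83.15993249618423
han [564.8 -42.2 242.7] 101.28944864099361 -84.34995825885552
hin [ 573.  -113.6  205.9] 95.45096964395036 -82.25935435289162
```

Everything agrees with the given sizes: 60 mm table height, 180 mm table width, 97 mm handle radius and 235 mm from eyelet to end. The guard is at about 1.09 rad, and the board is 8° askew. First I move over towards the handle with the gripper shut.

```bash
python3 -m pendant '[[0,0,-1,0.2,-0.44,0.1,1],[0,0,-1,0.2,-0.44,0.1,1],[0,0,-1,0.2,-0.44,0.1,1],[0,0,-1,0.2,-0.44,0.1,1],[0,0,-1,0.2,-0.44,0.1,1],[0,0,-1,0.2,-0.44,0.1,1],[0,0,-1,0.2,-0.44,0.1,1],[0,0,-1,0.2,-0.44,0.1,1],[0,0,-1,0.2,-0.44,0.1,1],[0,0,-1,0.2,-0.44,0.1,1],[0,0,0,0.2,-0.44,0,1],[0,0,0,0.2,-0.44,0,1]]'
cat > g.py <<'E'
from h import *
f=np.array([.111,-.994,0]);l=np.array([.994,.111,0]);D=np.array([579.7,-160,0])
def st():
    o=env.get_obs();p=o['eef_pos'];Q=rot(o['orientation']);v=p-D
    print('t',round(o['t'],1),'p',p.round(1),'press',round(v@f,1),round(v@l,1),round(p[2],1),'y az',np.degrees(np.arctan2(Q[1,1],Q[0,1])).round(1),'z',Q[:,2].round(3),'F press',(o['contact_force']@f).round(1),(o['contact_force']@l).round(1),o['contact_force'][2].round(1),'open',round(o['opening'],1),o['grip_force'],'q',o['qpos'].round(2))
if __name__=='__main__': st()
E
python3 g.py
```

```text
t: 1.3
eef_pos: [545.7, 127.8, 331.6]
orientation: [0.0, 0.675, 0.738, 0.0]
contact_force: [0.6, 0.6, -0.3]
opening: 0.2
grip_force: 0.0
t 1.3 p [545.7 127.8 331.6] press -289.9 -1.8 331.6 y az 5.1 z [ 0.  0. -1.] F press -0.5 0.6 -0.3 open 0.2 0.0 q [-0.66  0.29  0.45  1.89 -0.15  0.99 -0.06]
```

The head face is at x -40 and the handle at -119, so a vertical tool clears it. Next I move above the handle.

```bash
python3 -m pendant '[[0,0,0,0.04,-0.41,-0.1,1],[0,0,0,0.05,-0.41,-0.1,1],[0,0,0,0.05,-0.41,-0.1,1],[0,0,0,0.05,-0.41,-0.1,1],[0,0,0,0,0,-0.1,1],[0,0,0,0,0,-0.05,1],[0,0,0,0,0,-0.03,1],[0,0,0,0,0,0,1]]'; python3 g.py
```

```text
t: 2.1
eef_pos: [564.2, -32.3, 272.8]
orientation: [-0.001, 0.674, 0.739, -0.0]
contact_force: [-0.2, 0.3, -0.1]
opening: 0.0
grip_force: 0.0
t 2.1 p [564.2 -32.3 272.8] press -128.6 -1.2 272.8 y az 5.3 z [-0.001  0.001 -1.   ] F press -0.3 -0.2 -0.1 open 0.0 0.0 q [-0.38  0.37  0.47  1.95 -0.22  0.87  0.3 ]
```

```bash
python3 -m pendant '[[0,0,0,0,-0.03,-0.08,1],[0,0,0,0,0,-0.08,1],[0,0,0,0,0,-0.06,1],[0,0,0,0,0.02,-0.06,1],[0,0,0,0,0.02,-0.06,1],[0,0,0,0,0.02,-0.06,1]]'; python3 g.py; python3 -m pendant '[[0,0,0,0,0.02,-0.06,1],[0,0,0,0,0.01,-0.06,1],[0,0,0,0,0.01,-0.06,1],[0,0,0,0,0.01,-0.06,1]]'; python3 g.py
```

```text
t: 2.7
eef_pos: [564.5, -30.3, 233.0]
orientation: [-0.0, 0.675, 0.738, 0.0]
contact_force: [-0.9, 1.8, 2.3]
opening: 0.1
grip_force: 1.4
t 2.7 p [564.5 -30.3 233. ] press -130.6 -0.7 233.0 y az 5.1 z [ 0.     0.001 -1.   ] F press -1.9 -0.7 2.3 open 0.1 1.3712438195943832 q [-0.36  0.42  0.45  1.99 -0.25  0.79  0.32]
t: 3.1
eef_pos: [564.6, -26.6, 208.8]
orientation: [0.0, 0.675, 0.738, -0.0]
contact_force: [-0.1, 2.1, 1.3]
opening: 0.1
grip_force: 0.8
t 3.1 p [564.6 -26.6 208.8] press -134.3 -0.2 208.8 y az 5.1 z [ 0. -0. -1.] F press -2.1 0.1 1.3 open 0.1 0.8339142333716154 q [-0.35  0.45  0.43  2.01 -0.27  0.74  0.34]
```

```bash
python3 -m pendant '[[0,0,0,0,0.01,-0.06,1],[0,0,0,0,0,-0.06,1],[0,0,0,0,0,-0.06,1],[0,0,0,0,0,-0.06,1],[0,0,0,0,-0.01,-0.06,1],[0,0,0,0,-0.02,-0.06,1],[0,0,0,0,-0.02,-0.06,1],[0,0,0,0,-0.02,-0.05,1]]'; python3 g.py; python3 -m pendant '[[0,0,0,0,-0.02,-0.03,1],[0,0,0,0,-0.01,-0.03,1],[0,0,0,0,0,-0.02,1],[0,0,0,0,0,0,1]]'; python3 g.py
```

```text
t: 3.9
eef_pos: [564.4, -32.8, 161.8]
orientation: [0.0, 0.675, 0.738, -0.0]
contact_force: [-0.3, 1.4, 1.7]
opening: 0.2
grip_force: 0.7
t 3.9 p [564.4 -32.8 161.8] press -128.1 -1.1 161.8 y az 5.1 z [ 0. -0. -1.] F press -1.4 -0.2 1.7 open 0.2 0.6645956821739674 q [-0.31  0.51  0.39  2.04 -0.32  0.64  0.39]
t: 4.3
eef_pos: [564.2, -36.2, 154.1]
orientation: [0.0, 0.675, 0.738, -0.0]
contact_force: [-0.2, 0.1, 0.2]
opening: -0.0
grip_force: 0.0
t 4.3 p [564.2 -36.2 154.1] press -124.8 -1.6 154.1 y az 5.1 z [-0.    -0.001 -1.   ] F press -0.1 -0.2 0.2 open -0.0 0.0 q [-0.3   0.53  0.39  2.05 -0.33  0.63  0.4 ]
```

```bash
python3 -m pendant '[[0,0,0,0,0,-0.02,1],[0,0,0,0,0,-0.01,1],[0,0,0,0,0,0,1]]'; python3 g.py; python3 -m pendant '[[0,0,0,0,0,-0.02,1],[0,0,0,0,0,-0.01,1],[0,0,0,0,0,0,1]]'; python3 g.py
```

```text
t: 4.6
eef_pos: [564.5, -35.9, 151.4]
orientation: [0.0, 0.675, 0.738, -0.0]
contact_force: [-0.4, -0.9, 2.5]
opening: -0.2
grip_force: 0.6
t 4.6 p [564.5 -35.9 151.4] press -125.0 -1.3 151.4 y az 5.1 z [ 0. -0. -1.] F press 0.9 -0.5 2.5 open -0.2 0.6364170368760824 q [-0.29  0.53  0.38  2.05 -0.33  0.62  0.4 ]
t: 4.9
eef_pos: [564.7, -35.9, 149.0]
orientation: [0.0, 0.675, 0.738, 0.0]
contact_force: [-0.5, -2.2, 7.6]
opening: -0.0
grip_force: 3.4
t 4.9 p [564.7 -35.9 149. ] press -125.0 -1.1 149.0 y az 5.1 z [ 0.001 -0.    -1.   ] F press 2.1 -0.8 7.6 open -0.0 3.393004462122917 q [-0.29  0.53  0.38  2.05 -0.33  0.62  0.4 ]
```

```bash
python3 -m pendant '[[0,0,0,0,0,-0.01,1],[0,0,0,0,0,0,1],[0,0,0,0,0,0,1],[0,0,0,0,0.05,0.2,1],[0,0,-0.3,0,0.3,0.2,0],[0,0,-0.3,0,0.4,0,0],[0,0,-0.3,0,0.4,0,0],[0,0,-0.2,0.03,0.4,0,0],[0,0,0,0.03,0.3,0,0],[0,0,0,0,0,0,0],[0,0,0,0,0,0,0]]'; python3 g.py
python3 - <<'E'
from h import *
s=snap('top','t1.png');s2=snap('side','s1.png')
a=cv2.imread('pics/t1.png')[150:280,260:430];b=cv2.imread('pics/s1.png')[200:340,235:405]
a=cv2.resize(a,(400,306),interpolation=3);b=cv2.resize(b,(400,330),interpolation=3)
cv2.imwrite('pics/c1.png',np.hstack([np.pad(a,((0,24),(0,0),(0,0))),b]))
E
```

```text
t: 6.0
eef_pos: [569.6, 151.1, 186.7]
orientation: [-0.001, 0.715, 0.699, -0.0]
contact_force: [0.0, -0.0, 0.6]
opening: 85.5
grip_force: 0.0
t 6.0 p [569.6 151.1 186.7] press -310.4 24.5 186.7 y az -1.3 z [-0.001  0.    -1.   ] F press 0.0 0.0 0.6 open 85.5 0.0 q [-0.66  0.51  0.45  1.97 -0.33  0.73 -0.03]
```

View pics/c1.png

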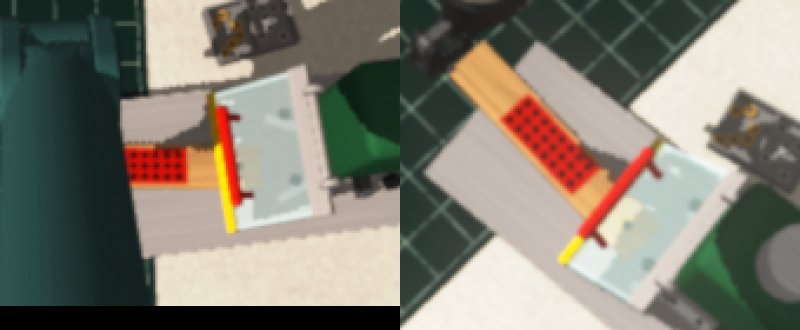

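The guard is down with its edge over the board. The board is unmoved in both views, and the open gripper hovers over its outer end. Now I descend.

```bash
python3 -m pendant '[[0,0,0,0,-0.05,-0.4,0],[0,0,0,0,0,-0.4,0],[0,0,0,0,0,-0.2,0],[0,0,0,0,0,-0.1,0],[0,0,0,0,0,-0.1,0],[0,0,0,0,0,-0.06,0],[0,0,0,0,0,0,0]]' 30; python3 g.py
python3 - <<'E'
from h import *
s=snap('side','s2.png')
cv2.imwrite('pics/c2.png',cv2.resize(cv2.imread('pics/s2.png')[180:310,200:370],(680,520),interpolation=3))
E
```

```text
t: 6.8
eef_pos: [570.6, 144.2, 61.3]
orientation: [0.0, 0.717, 0.698, 0.0]
contact_force: [0.5, -0.0, 0.7]
opening: 85.4
grip_force: 0.0
t 6.8 p [570.6 144.2  61.3] press -303.4 24.7 61.3 y az -1.5 z [ 0. -0. -1.] F press 0.1 0.5 0.7 open 85.4 0.0 q [-0.55  0.69  0.33  2.04 -0.45  0.48  0.08]
```

View pics/c2.png

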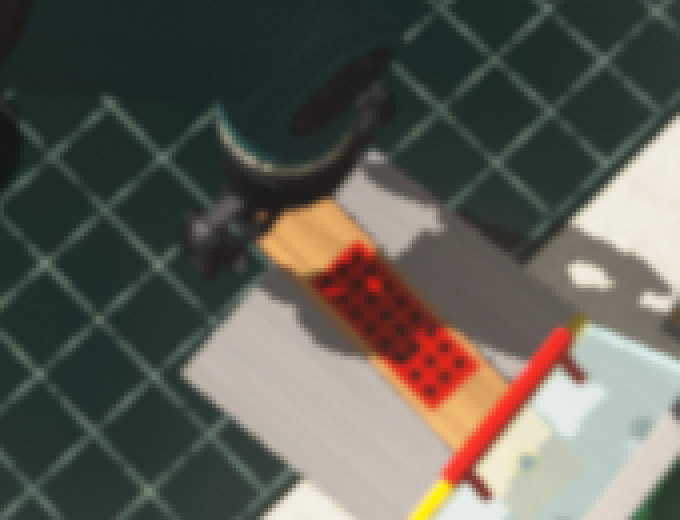

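The gripper straddles the board's outer end, with the left finger visible at about (215,240) in the crop. I close it.

```bash
python3 -m pendant '[[0,0,0,0,0,0,0.5],[0,0,0,0,0,0,1],[0,0,0,0,0,0,1],[0,0,0,0,0,0,1],[0,0,0,0,0,0,1],[0,0,0,0,0,0,1]]' 30; python3 g.py
```

```text
t: 7.45
eef_pos: [570.8, 144.8, 62.2]
orientation: [0.0, 0.716, 0.698, 0.001]
contact_force: [-1.2, 0.2, 5.5]
opening: 48.5
grip_force: 31.1
t 7.5 p [570.8 144.8  62.2] press -303.9 25.0 62.2 y az -1.5 z [ 0.001  0.001 -1.   ] F press -0.3 -1.1 5.5 open 48.5 31.138059496879578 q [-0.55  0.69  0.33  2.04 -0.45  0.49  0.08]
```

```bash
python3 -m pendant '[[0,0,0,0,0,0.01,1],[0,0,0.26,-0.05,-0.005,0,1],[0,0,0.26,-0.05,-0.005,0,1],[0,0,0.26,-0.05,-0.005,0,1],[0,0,0.26,-0.05,-0.005,0,1],[0,0,0.26,-0.05,-0.005,0,1],[0,0,0,0,0,0,1]]'; python3 g.py
python3 - <<'E'
from h import *
s=snap('side','s3.png')
cv2.imwrite('pics/c3.png',cv2.resize(cv2.imread('pics/s3.png')[200:330,230:400],(800,611),interpolation=3)[:600])
E
```

```text
t: 8.15
eef_pos: [544.1, 141.8, 62.3]
orientation: [-0.001, 0.667, 0.745, -0.0]
contact_force: [-1.0, 0.3, 0.8]
opening: 48.7
grip_force: 31.4
t 8.2 p [544.1 141.8  62.3] press -303.9 -1.8 62.3 y az 6.3 z [-0.002  0.    -1.   ] F press -0.4 -1.0 0.8 open 48.7 31.353996992111206 q [-0.54  0.66  0.28  2.09 -0.41  0.44  0.17]
```

View pics/c3.png

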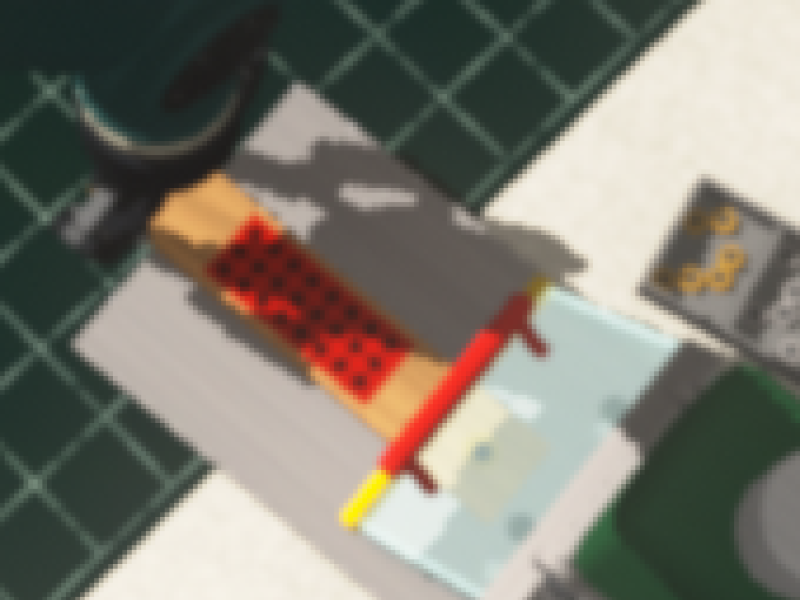

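Run:
```python
from g import *
s=dict(np.load('pics/s3.png.npz'))
for n,u,v,z in (('eye',483,453,70),('L0',222,175,70),('L1',455,360,70),('R0',150,240,60),('R1',390,437,70),('TL',297,83,60),('TR',75,345,60),('TL2',480,215,60),('TR2',215,465,60)):
    p=onz(s,230+(u+.5)/4.706-.5,200+(v+.5)/4.706-.5,z); print(n,round((p-D)@f,1),round((p-D)@l,1))
```

```text
eye -99.0 -5.4
L0 -286.7 21.9
L1 -137.8 22.2
R0 -294.8 -25.4
R1 -138.8 -28.2
TL -290.1 86.8
TR -288.9 -90.4
TL2 -174.3 91.3
TR2 -197.0 -91.9
```

```bash
python3 -m pendant '[[0,0,0.12,0.025,0,0,1],[0,0,0,0.01,-0.1,0,1],[0,0,0,0.01,-0.1,0,1],[0,0,0,0.01,-0.1,0,1],[0,0,0,0.01,-0.1,0,1],[0,0,0,0,0,0,1]]'; python3 g.py;  python3 -m pendant '[[0,0,0,0.01,-0.08,0,1],[0,0,0,0.01,-0.08,0,1],[0,0,0,0.01,-0.08,0,1],[0,0,0,0,0,0,1]]'; python3 g.py
```

```text
t: 8.8
eef_pos: [552.2, 98.9, 62.3]
orientation: [0.001, 0.664, 0.748, -0.001]
contact_force: [0.1, -1.7, 1.8]
opening: 48.6
grip_force: 31.4
t 8.8 p [552.2  98.9  62.3] press -260.4 1.4 62.3 y az 6.8 z [ 0.    -0.002 -1.   ] F press 1.7 -0.1 1.8 open 48.6 31.35449230670929 q [-0.45  0.66  0.27  2.1  -0.39  0.44  0.24]
t: 9.2
eef_pos: [554.9, 75.7, 62.3]
orientation: [0.001, 0.663, 0.748, -0.001]
contact_force: [-1.0, -1.7, 2.1]
opening: 48.7
grip_force: 31.4
t 9.2 p [554.9  75.7  62.3] press -237.1 1.5 62.3 y az 6.9 z [ 0.    -0.002 -1.   ] F press 1.6 -1.2 2.1 open 48.7 31.41406238079071 q [-0.41  0.66  0.26  2.1  -0.39  0.43  0.28]
```

```bash
python3 -m pendant '[[0,0,0,0.01,-0.06,0,1],[0,0,0,0.01,-0.06,0,1],[0,0,0,0.005,-0.06,0,1],[0,0,0,0,-0.04,0,1],[0,0,0,0,0,0,1]]'; python3 g.py;  python3 -m pendant '[[0,0,0,0,-0.02,0,1],[0,0,0,0,-0.02,0,1],[0,0,0,0,0,0,1]]'; python3 g.py
```

```text
t: 9.7
eef_pos: [557.1, 55.3, 62.3]
orientation: [-0.0, 0.663, 0.749, -0.0]
contact_force: [-1.9, 1.4, 3.1]
opening: 49.0
grip_force: 31.6
t 9.7 p [557.1  55.3  62.3] press -216.5 1.5 62.3 y az 7.0 z [-0. -0. -1.] F press -1.6 -1.7 3.1 open 49.0 31.56971275806427 q [-0.36  0.66  0.26  2.1  -0.38  0.43  0.31]
t: 10.0
eef_pos: [557.4, 51.9, 62.3]
orientation: [0.0, 0.663, 0.749, -0.0]
contact_force: [-0.7, 2.3, 3.1]
opening: 48.4
grip_force: 31.5
t 10.0 p [557.4  51.9  62.3] press -213.1 1.4 62.3 y az 7.0 z [ 0. -0. -1.] F press -2.4 -0.4 3.1 open 48.4 31.54157817363739 q [-0.36  0.65  0.26  2.1  -0.38  0.43  0.32]
```

```bash
python3 -m pendant '[[0,0,0,0,-0.02,0,1],[0,0,0,0,0,0,1]]'; python3 g.py;  python3 -m pendant '[[0,0,0,0,-0.02,0,1],[0,0,0,0,0,0,1]]'; python3 g.py;python3 -m pendant '[[0,0,0,0,-0.015,0,1],[0,0,0,0,0,0,1]]'; python3 g.py
```

```text
t: 10.2
eef_pos: [557.6, 49.5, 62.3]
orientation: [0.0, 0.663, 0.749, -0.0]
contact_force: [-2.0, 1.4, 2.8]
opening: 49.0
grip_force: 31.5
t 10.2 p [557.6  49.5  62.3] press -210.7 1.2 62.3 y az 7.0 z [ 0.    -0.001 -1.   ] F press -1.6 -1.8 2.8 open 49.0 31.470401287078857 q [-0.35  0.65  0.26  2.1  -0.38  0.43  0.32]
t: 10.4
eef_pos: [557.7, 47.2, 62.3]
orientation: [0.001, 0.663, 0.749, -0.0]
contact_force: [-1.0, 1.7, 1.8]
opening: 48.5
grip_force: 31.4
t 10.4 p [557.7  47.2  62.3] press -208.4 1.2 62.3 y az 7.0 z [ 0.001 -0.001 -1.   ] F press -1.8 -0.8 1.8 open 48.5 31.38344407081604 q [-0.35  0.65  0.26  2.1  -0.38  0.43  0.32]
t: 10.6
eef_pos: [557.8, 45.7, 62.3]
orientation: [0.001, 0.663, 0.749, -0.0]
contact_force: [-1.0, 0.5, 1.7]
opening: 49.0
grip_force: 31.3
t 10.6 p [557.8  45.7  62.3] press -206.9 1.0 62.3 y az 7.0 z [ 0.001 -0.001 -1.   ] F press -0.6 -0.9 1.7 open 49.0 31.311689615249634 q [-0.35  0.65  0.26  2.1  -0.38  0.43  0.33]
```

```bash
for i in 1 2 3; do python3 -m pendant '[[0,0,0,0,-0.015,0,1],[0,0,0,0,0,0,1]]' >/dev/null; python3 g.py; done
```

```text
t 10.8 p [557.7  44.4  62.3] press -205.6 0.8 62.3 y az 7.0 z [ 0.001 -0.001 -1.   ] F press -0.1 -0.0 0.9 open 48.6 31.26321315765381 q [-0.34  0.65  0.26  2.1  -0.38  0.43  0.33]
t 11.0 p [557.6  43.7  62.3] press -204.9 0.6 62.3 y az 7.0 z [ 0.  0. -1.] F press -1.9 1.2 0.4 open 48.8 31.250093579292297 q [-0.34  0.65  0.25  2.1  -0.38  0.43  0.33]
t 11.2 p [557.6  43.7  62.3] press -204.9 0.6 62.3 y az 7.1 z [ 0.     0.002 -1.   ] F press -4.5 0.7 0.7 open 48.9 31.273130178451538 q [-0.34  0.65  0.25  2.1  -0.38  0.43  0.33]
```

The board has met the gauge: it stopped at x -205 as expected, and the force is rising. I build it up gently.

```bash
python3 -m pendant '[[0,0,0,0,-0.01,0,1],[0,0,0,0,0,0,1],[0,0,0,0,0,0,1]]' >/dev/null; python3 g.py; python3 -m pendant '[[0,0,0,0,-0.01,0,1],[0,0,0,0,0,0,1],[0,0,0,0,0,0,1],[0,0,0,0,0,0,1]]' >/dev/null; python3 g.py
```

```text
t 11.5 p [557.6  43.6  62.3] press -204.9 0.6 62.3 y az 7.1 z [-0.     0.003 -1.   ] F press -6.4 0.8 1.0 open 48.6 31.295000910758972 q [-0.34  0.65  0.25  2.1  -0.38  0.43  0.33]
t 11.9 p [557.5  43.6  62.3] press -204.8 0.5 62.3 y az 7.1 z [-0.     0.004 -1.   ] F press -8.3 0.6 1.9 open 48.9 31.320394277572632 q [-0.34  0.65  0.25  2.1  -0.38  0.43  0.33]
```

```bash
python3 -m pendant '[[0,0,0,0,0,0,1],[0,0,0,0,0,0,1],[0,0,0,0,0,0,1],[0,0,0,0,0,0,1],[0,0,0,0,0,0,1]]' >/dev/null; python3 g.py
python3 - <<'E'
from h import *
s=snap('side','s4.png')
cv2.imwrite('pics/c4.png',cv2.resize(cv2.imread('pics/s4.png')[200:330,230:400],(800,611),interpolation=3)[:600])
E
python3 g.py
```

```text
t 12.4 p [557.5  43.6  62.3] press -204.8 0.5 62.3 y az 7.1 z [-0.     0.004 -1.   ] F press -7.6 0.8 1.2 open 48.8 31.320444345474243 q [-0.34  0.65  0.25  2.1  -0.38  0.43  0.33]
t 12.4 p [557.5  43.6  62.3] press -204.8 0.5 62.3 y az 7.1 z [-0.     0.004 -1.   ] F press -8.5 2.7 2.2 open 48.3 31.320714354515076 q [-0.34  0.65  0.25  2.1  -0.38  0.43  0.33]
```

View pics/c4.png

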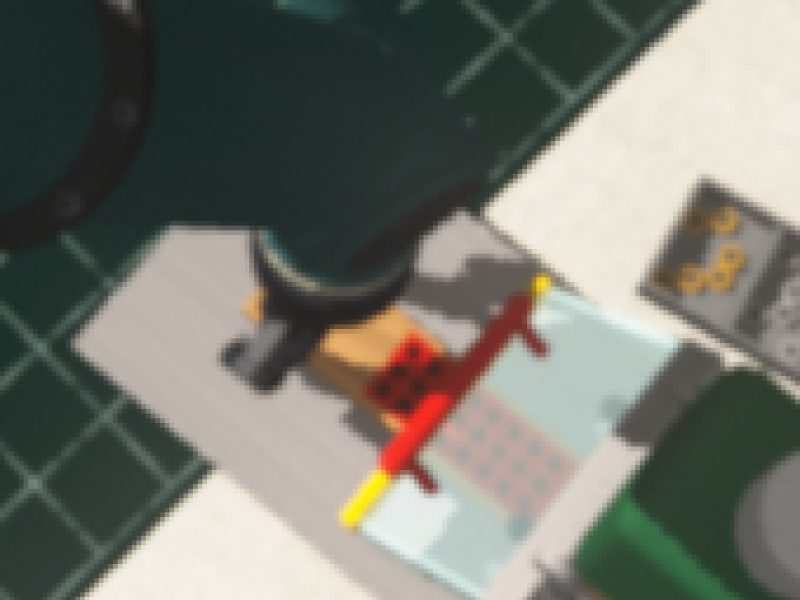

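The board is under the lowered guard. The patch's outer-left corner was at (258,215) in the earlier crop and is now near (408,335). One quick check on travel and lateral position.

Run:
```python
from g import *
s=dict(np.load('pics/s4.png.npz'))
for n,u,v in (('before L',258,215),('before R',207,268),('now L',408,335),('now R',368,388),('nose-side patch L',580,462),('patch R',520,520)):
    p=onz(s,230+(u+.5)/4.706-.5,200+(v+.5)/4.706-.5,70); print(n,round((p-D)@f,1),round((p-D)@l,1))
```

```text
before L -259.5 17.4
before R -261.8 -20.0
now L -163.4 17.2
now R -162.2 -16.1
nose-side patch L -59.9 21.2
patch R -65.4 -19.7
```

Travel is about 98 mm against 99 expected. The board is centred and square, and the push is steady at about 8 N, so I hand it in.

```bash
python3 -c "
from cell import env
print(env.job_done())"; python3 g.py
```

```text
the job is handed in; nothing more can be done
None
the job is handed in; nothing more can be done
```

I lowered the guard gently onto its stop, slid the board home against the back gauge and handed the job in with the arm still gripping it and pushing at a steady 8 N or so; the hand-in call returned no verdict.

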